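Clear the spent filters out of the brush washer

TASK

Take the spent filters out of the brush washer: lever its hinged cover open with the palette knife, blade tip in the notch under the cover's front edge, then squeeze the two side tabs of each filter cartridge together to free it, and put every cartridge in the black rinse tray. Finally lay the palette knife on its wooden board and shut the cover fully; leave the other things on the table as they are.

Things in the scene. Friction and masses are not known exactly. Their poses are not given: they have to be found in the camera images.
- housing: Filter housing of a brush washer, fixed to the table: grey painted box 252 mm wide (its y), 116 deep (its x), 70 high, walls 5 mm, under a flat hinged aluminium cover. Origin: centre of its underside; -x is the front (towards the robot), +x the hinge side, z up. Its inner floor is 8 mm above the table.
- bay (a point): Centre of the middle bay, on the deck's top (28 mm above the table); axes as the housing. Inside the housing a steel deck 4.5 mm thick has three windows, each 38 mm (x) by 40 mm (y), at y = -70, 0 and +70 mm from here; each is a bay that may hold one cartridge, standing on the housing's floor below.
- notch (a point): Mouth of the pry notch: the top of the front wall is cut away 8 mm deep over its middle 70 mm, leaving an 8 mm high slot just under the closed cover's front edge. The point is at the slot's middle (66 mm above the table) on the outer front face; axes as the housing. Open to the inside behind the 5 mm wall; nothing is in the way for 35 mm.
- cover (a joint): Angle of the hinged cover: 0 shut, grows to 1.8 as its front edge rises and swings over to the far side. Stiff hinge (about 0.16 N m of friction, plus 0.08 N m of weight): stays at whatever angle it is left. The cover is a plate 116 x 252 x 7 mm, flush with the walls, without any handle.
- cover_edge (a point): Middle of the cover's front edge, on its underside; moves with the cover, 116 mm from the hinge axis.
- cover_hinge (a point): Middle of the cover's hinge axis, at the top of the rear (+x) wall, 70 mm above the table; the axis runs along the housing's y. Does not move with the cover.
- board: Paint-stained wooden board 240 (x) by 160 (y) by 4 mm, fixed flat on the table; origin at the centre of its underside. The knife lies on it at the start.
- knife: Palette knife, 160 mm long, 90 g: dark wooden handle 95 long x 20 wide x 18 mm high, and a stiff straight steel blade 65 mm long x 20 wide x 2.5 mm thick that leaves the handle at mid-height. Origin on its underside below the grip point; x towards the blade's tip, z up as it lies.
- knife_grip (a point): The knife's grip point and about its balance point: middle of the handle's section, 60 mm ahead of the handle's butt and 35 mm behind the handle's blade end. Lying flat it is 9 mm above the support. Axes as the knife.
- knife_tip (a point): Centre of the blade's tip, 100 mm ahead of the grip point. Axes as the knife.
- tray: Loose black plastic rinse tray, 190 (x) by 130 (y) by 45 mm high, walls and floor 4 mm, open on top, 0.5 kg; origin at the centre of its underside.
- cart1_center (a point): Filter cartridge, one of up to three alike (None if absent): 50 mm tall, 80 g; foot 34 (x) x 32 (y) x 8 mm, above it a white core 34 (x) x 16 mm (y), and on its +y and -y sides two black sprung tabs 20 mm wide (x) that reach from 10 mm above its underside to its top, 37 mm apart over their outer faces. Point at its centre, 25 mm above its underside; z up along its height.
- cart2_center (a point): Filter cartridge as cart1. How each is held: hooks at the tabs' lower ends (10 to 14 mm above its underside, out to y = +-24 mm) catch under the deck beside the window, with 1.5 mm of play up and down. Pulling up without squeezing does not free it.
- cart3_center (a point): Filter cartridge as cart1. How each is freed: both tabs slide in up to 6 mm against springs (3 N each at first, 7 N fully in); held fully in (25 mm over their faces) the cartridge lifts straight up out of its window.
- solvent: Bystander, loose: clear bottle, 68 x 180 mm high; origin at the centre of its underside. To be left alone.
- jar: Bystander, loose: amber jar, 84 x 110 mm high; origin at the centre of its underside. To be left alone.
- mug: Bystander, loose: dark mug, 80 x 90 mm high; origin at the centre of its underside. To be left alone.
- medium: Bystander, loose: grey bottle, 72 x 140 mm high; origin at the centre of its underside. To be left alone.
- dipper: Bystander, loose: small steel bowl, 56 x 32 mm high; origin at the centre of its underside. To be left alone.
- clip: Bystander, loose: steel paper clip block, 30 x 50 x 16 mm; origin at the centre of its underside. To be left alone.
- pot: Bystander, loose: small white paint pot, 54 x 50 mm high; origin at the centre of its underside. To be left alone.
Things that resemble listed ones, but are neither listed nor needed, are in the scene too. There is more than one size of the knife; the one meant has the size given above.

How it is judged:
By the outcome, as a careful person would: the job done as asked, in the order asked, and still so for the second after the job is handed in, with the robot touching nothing.
Of cart1, cart2, cart3 only 2 to 3 are there at a start; the rules pass over those that are not, and their reading is None.
At some moment in a run one of knife, tray may be knocked a few centimetres aside while the robot is not near it.
Once in a run the grip may slacken for a moment while it holds something.
It also fails if it takes over 208 s, if anything falls off the work surface, if the arm or the gripper's body presses on something with over 40 N, if the wrist force passes 120 N, or if a joint passes its speed limit or range.

ROBOT

A 6-joint arm with a two-finger parallel gripper is mounted at the origin on the work surface. World frame = base frame: x ahead of the robot, y to its left, z up, the work surface at z = 0. Lengths are in m, angles in rad, forces in N, time in s.
With the tool pointing down it reaches from about 0.425 to 0.95 m from the base axis. Payload 3.5 kg.
Tool frame: the origin (TCP) lies at the very end of the fingers, on their centre line; the grasp point (between the pads) lies ctrl.tcp_to_grasp behind it (ctrl.tcp_to_grasp is the distance from the TCP to the grasp point, in m); z points along the fingers, y is the line along which they close (so a half turn about z gives the same grasp; the last joint's range is limited). The gripper opens to 85 mm and grips with 20 to 120 N. Pads are 22 mm wide; open, the fingers measure 114 mm over their backs; the gripper's body (76 mm by 85 mm) begins 54 mm behind the grasp point. The pads swing forward as they close: fully open they stand 13 mm farther back than shut.
Start: joints at [-1.276, 0.286, 1.577, -0, 1.279, -0.15], TCP at [0.29, -0.609, 0.231] pointing down, gripper open.
Joint ranges: [-2.77, 2.77], [-0.9, 2.22], [0.21, 2.48], [-1.53, 4.67], [0.24, 2.81], [-2.84, 2.84]. Speed limits (rad/s): [2.79, 2.79, 3.14, 3.14, 3.14, 3.14].

INTERFACE

Orientations are given as a unit quaternion [x, y, z, w].
In Python, from plant import ctrl gives the robot as it stands.
- The arm moves only by the shell command python3 -m inch 'ROWS' [FORCE]. ROWS is JSON, a list of rows, each an object with "slide": the shift along the tool's x, y, z in cm, a list of three; "turn": the turn about the tool's z in rad; "grip": the finger opening in cm, from 0 to 8.54. A call has 1 to 20 rows; each row is the pose to reach, as a shift and turn from the pose commanded when the call began, along the tool's axes at that moment; what a row does not reach only later rows make up. A row lasts 1/10 s, in which the tool goes at most 50 mm and 8.59 degrees, less where a joint would pass 70% of its speed; a pose out of reach is approached as far as the arm can. A call with a gripper value outside its range is refused whole. The fingers move at their own pace and stop on an object; FORCE is the grip in N (left out, the last holds). Time passes only in rows, so rows that repeat a pose let the fingers close. It gives the time, the measured TCP pose, the force, the opening and the grip force at its end, in the units of the state.
- ctrl.get_state(): the state, without advancing time (a new reading comes with each control period).
- ctrl.read_camera(name): name is "scene" or "top" or "wrist"; returns (picture, depth): 384x512x3 uint8, red, green, blue; 384x512 float32, m along the optical axis (not along the pixel's ray), 0 where there is no reading.
- ctrl.camera_info(name): a dict with "K" (3x3 intrinsics, pixels), "D" ([k1, k2, p1, p2, k3] as OpenCV has them; the pictures are not rectified), "camera_from_world" (4x4, takes a point from world to camera coordinates); the wrist camera has in their place "T_tool_cam" (4x4, takes a point from camera to tool coordinates, whose origin is the TCP and whose axes are the flange's). Camera axes: x right, y down, z forward; pixel columns grow to the right and rows downward; lengths in m; the calibration is good to about 2 mm. A picture is of the moment at which its call begins: read the wrist's pose just before it. camera_info takes no time and is no camera call.
- ctrl.sign_off(): hands the job in; it is judged then, once.
The state is a dict: "time": time; "qpos": joint angles; "dq": joint speeds; "joint_efforts": joint torques, N m; "eef_pos": TCP position; "tcp_rot": TCP orientation; "contact_force": force on the tool from outside, world axes, zero at the start; "wrist_torque": the same for the moment, N m; "opening": opening from 0.0 (shut) to 1.0 (fully open); "finger_force": force on a finger pad.
Only numpy, scipy, OpenCV 4.12 (cv2) and the standard library are available. Lean on these libraries where they do the work, as an engineer would, in place of code of your own. Each camera call takes 0.05 s, during which the arm holds its last target. There are 200 camera calls.

## Working session

There is one attempt and no reset: what is moved stays moved. The work goes in short steps, Python scripts to look and compute and a shell command to move; the robot and the scene stay as the last step left them, time stands still between calls to the robot, and variables do not carry over. Pictures are saved under pics/ and viewed, at most 14 in all, crops included, and the job is handed in when it is done.

```bash
mkdir -p pics; ls; cat > h.py <<'E'
import numpy as np,cv2
from plant import ctrl
from scipy.spatial.transform import Rotation as R
def cam(n):
    s=ctrl.get_state(); im,d=ctrl.read_camera(n); i=ctrl.camera_info(n)
    if n=="wrist":
        T=np.eye(4);T[:3,:3]=R.from_quat(s["tcp_rot"]).as_matrix();T[:3,3]=s["eef_pos"]
        W=T@np.array(i["T_tool_cam"])
    else: W=np.linalg.inv(np.array(i["camera_from_world"]))
    return im,d,np.array(i["K"]),np.array(i["D"]),W
def save(n,im,s=1.0): cv2.imwrite(n,cv2.resize(im[...,::-1],None,fx=s,fy=s))
def ray(px,K,D,W):
    p=cv2.undistortPoints(np.array(px,float).reshape(-1,1,2),K,D)[:,0]
    v=np.c_[p,np.ones(len(p))]@W[:3,:3].T
    return W[:3,3],v
def plane(px,z,K,D,W):
    o,v=ray(px,K,D,W); return o+v*((z-o[2])/v[:,2])[:,None]
def cloud(d,K,D,W):
    h,w=d.shape; u,v=np.meshgrid(np.arange(w),np.arange(h))
    o,r=ray(np.stack([u,v],-1).reshape(-1,2),K,D,W)
    P=(o+r*d.reshape(-1,1)).reshape(h,w,3); P[d==0]=np.nan; return P
E
python3 - <<'E'
from h import *
for n in("top","scene"):
    im,d,K,D,W=cam(n); save(f"pics/{n}0.png",im,1.55); np.savez(f"{n}0.npz",im=im,d=d,K=K,D=D,W=W); print(n,W.round(3).tolist())
s=ctrl.get_state();print(s, ctrl.tcp_to_grasp); print(ctrl.camera_info("wrist"))
E
```

```text
pics
top [[0.003, -0.997, 0.076, 0.389], [-1.0, -0.004, -0.012, 0.013], [0.012, -0.076, -0.997, 1.132], [0.0, 0.0, 0.0, 1.0]]
scene [[-0.081, 0.546, -0.834, 1.509], [0.996, 0.065, -0.055, 0.058], [0.024, -0.835, -0.549, 0.742], [0.0, 0.0, 0.0, 1.0]]
{'time': 0.1, 'qpos': array([-1.27598292e+00,  2.87114620e-01,  1.57806536e+00,  7.42330352e-06,
        1.27863838e+00, -1.50025052e-01]), 'dq': array([-0.00030348, -0.0002606 , -0.00434275,  0.00029621,  0.00140585,
        0.00053517]), 'joint_efforts': array([ 2.40626650e-04, -4.07293403e+01, -2.93699080e+01, -1.76465010e-04,
        3.39019760e-03, -4.64058360e-06]), 'eef_pos': array([ 0.29029223, -0.60870527,  0.23004167]), 'tcp_rot': array([ 9.75366279e-01,  2.20588720e-01, -7.69499939e-05, -1.11019700e-03]), 'contact_force': array([0.96681844, 0.54944448, 0.00372302]), 'wrist_torque': array([-0.00248383, -0.05502825, -0.04583576]), 'finger_force': 0.0, 'opening': 1.0019872184754313} 0.0187
{'K': array([[343.20826155,   0.        , 247.96843371],
       [  0.        , 343.20826155, 194.14525896],
       [  0.        ,   0.        ,   1.        ]]), 'D': array([-0.03788836,  0.        ,  0.        ,  0.        ,  0.        ]), 'T_tool_cam': array([[-3.18060370e-04, -9.66176458e-01, -2.57881659e-01,
         6.55926756e-02],
       [ 9.99999948e-01, -3.21796860e-04, -2.77173778e-05,
         1.65973202e-04],
       [-5.62056301e-05, -2.57881655e-01,  9.66176510e-01,
        -1.43163142e-01],
       [ 0.00000000e+00,  0.00000000e+00,  0.00000000e+00,
         1.00000000e+00]])}
```

View pics/top0.png

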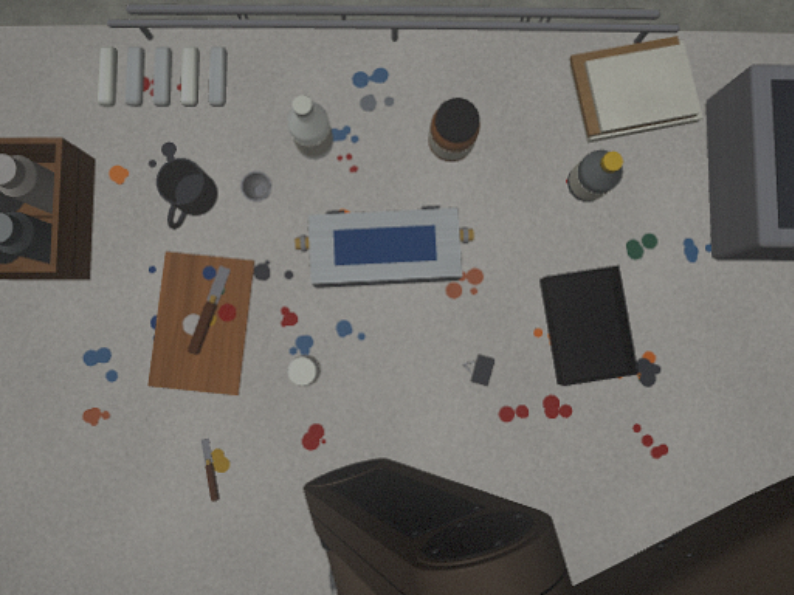

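View pics/scene0.png

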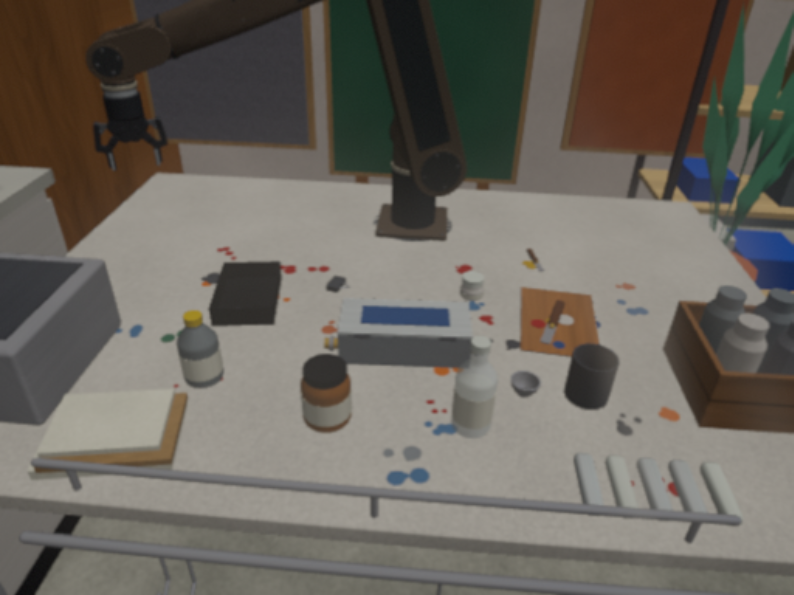

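The top view (794x595) shows the housing at (385,247), the board at (201,323) with the knife on it (butt about (200,345), tip about (222,270)), and the tray at (589,325). The knife at (210,470) is a decoy. The pot is at (302,371) and the clip at (482,370).

```bash
python3 - <<'E'
from h import *
f=np.load("top0.npz");im,d,K,D,W=[f[k] for k in("im","d","K","D","W")]
P=cloud(d,K,D,W); hsv=cv2.cvtColor(im,cv2.COLOR_RGB2HSV)
s=1.55
def rect(name,m,box,z):
    x0,y0,x1,y1=[int(b/s) for b in box]; mm=np.zeros(m.shape,np.uint8); mm[y0:y1,x0:x1]=m[y0:y1,x0:x1]
    n,l,st,c=cv2.connectedComponentsWithStats(mm); k=1+st[1:,4].argmax()
    v,u=np.where(l==k); q=plane(np.c_[u,v],z,K,D,W)[:,:2]
    r=cv2.minAreaRect((q*1000).astype(np.float32)); print(name,st[k,4],"c",np.round(r[0],1),"size",np.round(r[1],1),"ang",round(r[2],2),"z",np.nanmedian(P[v,u,2]).round(4))
zz=P[...,2]
rect("cover",(zz>.06),(300,195,480,300),.077)
rect("blue",(hsv[...,0]>100)&(hsv[...,0]<130)&(hsv[...,1]>100),(320,215,450,275),.077)
rect("tray",(hsv[...,2]<60),(530,255,640,395),.045)
rect("board",(hsv[...,0]<20)&(hsv[...,1]>80),(140,245,262,400),.004)
rect("handle",(hsv[...,0]<20)&(hsv[...,1]>80)&(hsv[...,2]<75),(185,290,225,360),.022)
rect("knifeh",(zz>.014),(185,290,225,360),.022)
rect("blade",(hsv[...,1]<70)&(hsv[...,2]>80),(203,262,232,308),.015)
rect("pot",(zz>.035),(280,350,325,390),.05)
rect("clip",(zz>.01),(465,345,500,390),.016)
print(P[int(325/s),int(589/s)],P[int(325/s),int(170/s)],P[int(430/s),int(400/s)])
E
```

```text
cover 4417 c [563.   17.2] size [122.9 251.8] ang 3.19 z 0.0775
blue 1413 c [560.5  15.9] size [ 57.  166.8] ang 3.14 z 0.0786
tray 3642 c [ 429.2 -334.1] size [187.5 141.9] ang 8.77 z 0.0051
board 4633 c [432.9 339.2] size [159.6 237.9] ang 84.2 z 0.0044
handle 221 c [423.1 332.3] size [19.9 91.2] ang 70.91 z 0.0217
knifeh 312 c [436.1 327.9] size [ 21.3 118.7] ang 70.47 z 0.021
blade 185 c [500.5 307.3] size [65.5 38.3] ang 0.21 z 0.0142
pot 272 c [350.9 156.1] size [46.7 46.9] ang 0.66 z 0.0502
clip 206 c [ 352.8 -154.4] size [30.4 49.8] ang 73.52 z 0.0161
[ 0.43235091 -0.34728009  0.00449686] [0.42983616 0.3955083  0.00387864] [ 0.24724809 -0.01205858  0.00247528]
```

```bash
cat > go.py <<'E'
import sys
from h import *
def go(*a):
    s=ctrl.get_state(); M=R.from_quat(s["tcp_rot"]).as_matrix(); p=s["eef_pos"]; th=np.arctan2(M[1,0],M[0,0])
    print("at",p.round(4),"head",np.degrees(th).round(2),"tilt",M[2,2].round(4),"F",s["contact_force"].round(1),"open",round(s["opening"]*8.54,2),"ff",round(s["finger_force"],1),"q6",s["qpos"][5].round(2),"t",s["time"])
    for x,y,z,h in a:
        t=(th-np.radians(h)+np.pi)%(2*np.pi)-np.pi
        print("  slide cm",(M.T@(np.array([x,y,z])-p)*100).round(2),"turn",t.round(3))
if __name__=="__main__":
    v=list(map(float,sys.argv[1:])); go(*[v[i:i+4] for i in range(0,len(v),4)])
E
python3 go.py .5 0 .26 90 .41 .335 .2 161
```

```text
at [ 0.2903 -0.6087  0.23  ] head 25.49 tilt -1.0 F [1.  0.5 0. ] open 8.56 ff 0.0 q6 -0.15 t 0.1
  slide cm [ 45.12 -45.93  -2.88] turn -1.126
  slide cm [ 51.41 -80.03   3.2 ] turn -2.365
```

```bash
python3 -m inch '[{"slide":[45,-46,-3],"turn":-1.13,"grip":6},{"slide":[45,-46,-3],"turn":-1.13,"grip":6},{"slide":[45,-46,-3],"turn":-1.13,"grip":6},{"slide":[45,-46,-3],"turn":-1.13,"grip":6},{"slide":[45,-46,-3],"turn":-1.13,"grip":6},{"slide":[45,-46,-3],"turn":-1.13,"grip":6},{"slide":[45,-46,-3],"turn":-1.13,"grip":6},{"slide":[45,-46,-3],"turn":-1.13,"grip":6},{"slide":[45,-46,-3],"turn":-1.13,"grip":6},{"slide":[45,-46,-3],"turn":-1.13,"grip":6},{"slide":[45,-46,-3],"turn":-1.13,"grip":6},{"slide":[45,-46,-3],"turn":-1.13,"grip":6},{"slide":[45,-46,-3],"turn":-1.13,"grip":6},{"slide":[45,-46,-3],"turn":-1.13,"grip":6}]' 60; python3 go.py .41 .335 .2 161
```

```text
time: 1.5
eef_pos: [0.4993, 0.0041, 0.2613]
tcp_rot: [0.703, 0.711, 0.001, -0.0]
contact_force: [-0.4, -0.5, -0.7]
opening: 0.703
finger_force: 0.0
at [0.4993 0.0041 0.2613] head 90.61 tilt -1.0 F [-0.4 -0.5 -0.7] open 6.0 ff 0.0 q6 -0.21 t 1.5
  slide cm [33.18 -8.57  6.18] turn -1.228
```

```bash
python3 -m inch '[{"slide":[33,-8.5,6],"turn":-1.23,"grip":6},{"slide":[33,-8.5,6],"turn":-1.23,"grip":6},{"slide":[33,-8.5,6],"turn":-1.23,"grip":6},{"slide":[33,-8.5,6],"turn":-1.23,"grip":6},{"slide":[33,-8.5,6],"turn":-1.23,"grip":6},{"slide":[33,-8.5,6],"turn":-1.23,"grip":6},{"slide":[33,-8.5,6],"turn":-1.23,"grip":6},{"slide":[33,-8.5,6],"turn":-1.23,"grip":6},{"slide":[33,-8.5,6],"turn":-1.23,"grip":6},{"slide":[33,-8.5,6],"turn":-1.23,"grip":6},{"slide":[33,-8.5,6],"turn":-1.23,"grip":6}]'; python3 - <<'E'
from h import *
im,d,K,D,W=cam("wrist"); save("pics/w1.png",im,1.2); np.savez("w1.npz",im=im,d=d,K=K,D=D,W=W)
P=cloud(d,K,D,W);z=P[...,2]
m=((z>.016)&(z<.03)).astype(np.uint8)
n,l,st,c=cv2.connectedComponentsWithStats(m)
for k in range(1,n):
    if st[k,4]>300:
        v,u=np.where(l==k); r=cv2.minAreaRect((P[v,u,:2]*1000).astype(np.float32)); print(st[k],np.round(r[0],1),np.round(r[1],1),r[2], np.median(z[v,u]))
E
```

```text
time: 2.6
eef_pos: [0.4125, 0.3286, 0.201]
tcp_rot: [0.168, 0.986, -0.0, -0.0]
contact_force: [-0.8, -0.2, 0.6]
opening: 0.702
finger_force: 0.0
[ 248  134   21  107 2028] [432.2 332.1] [ 19.4 107.4] 70.59891510009766 0.022050308931672424
[ 41 146  48  55 770] [352.4 165.2] [54.3 33.8] 2.4257712364196777 0.02312829897361765
[ 478  183   34  147 1253] [587.2 540.5] [ 32.6 163.9] 78.56242370605469 0.023000555210714535
```

View pics/w1.png

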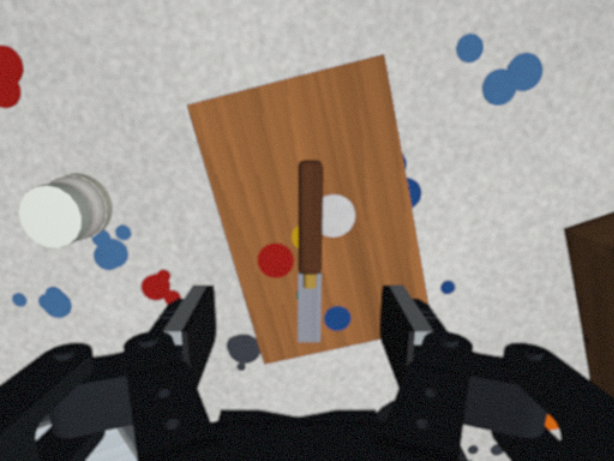

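The wrist view (scale 1.2) shows the knife's handle from (311,160) to (309,274) and its blade tip at (309,342), with the pot at (55,215).

```bash
python3 - <<'E'
from h import *
f=np.load("w1.npz");K,D,W=f["K"],f["D"],f["W"]
a,b=plane(np.array([[311,160],[310,274]])/1.2,.021,K,D,W); t=plane(np.array([[309,343]])/1.2,.0143,K,D,W)[0]
u=(t-a)[:2];L=np.linalg.norm(u);u/=L
print(a,b,t,L,np.linalg.norm(b-a),np.degrees(np.arctan2(u[1],u[0])))
g=(t[:2]-.1*u+ a[:2]+.06*u)/2; print("grip",g)
from go import go
h=np.degrees(np.arctan2(u[1],u[0]))+180
go((*g,.006,h),(*g,.06,h))
E
```

```text
[0.38109495 0.35083642 0.021     ] [0.46981984 0.31953263 0.021     ] [0.53419382 0.29670605 0.0143    ] 0.1623864534092138 0.09408524593992161 -19.471803804395847
grip [0.43878827 0.33043809]
at [0.4126 0.3285 0.2011] head 160.61 tilt -1.0 F [0.1 0.1 1. ] open 5.99 ff 0.0 q6 -0.75 t 2.65
  slide cm [-2.41  1.05 19.51] turn 0.001
  slide cm [-2.41  1.05 14.11] turn 0.001
```

```bash
python3 -m inch '[{"slide":[-2.4,1.05,14],"turn":0,"grip":5},{"slide":[-2.4,1.05,14],"turn":0,"grip":5},{"slide":[-2.4,1.05,14],"turn":0,"grip":5},{"slide":[-2.4,1.05,16],"turn":0,"grip":5},{"slide":[-2.4,1.05,18],"turn":0,"grip":5},{"slide":[-2.4,1.05,19.5],"turn":0,"grip":5},{"slide":[-2.4,1.05,19.5],"turn":0,"grip":5},{"slide":[-2.4,1.05,19.5],"turn":0,"grip":1},{"slide":[-2.4,1.05,19.5],"turn":0,"grip":1},{"slide":[-2.4,1.05,19.5],"turn":0,"grip":1},{"slide":[-2.4,1.05,19.5],"turn":0,"grip":1},{"slide":[-2.4,1.05,19.5],"turn":0,"grip":1},{"slide":[-2.4,1.05,19.5],"turn":0,"grip":1},{"slide":[-2.4,1.05,19.5],"turn":0,"grip":1}]' 110;python3 go.py
```

```text
time: 4.05
eef_pos: [0.4399, 0.3319, 0.0083]
tcp_rot: [0.168, 0.986, 0.001, 0.001]
contact_force: [-0.5, -0.9, 6.4]
opening: 0.199
finger_force: 108.8
at [0.4399 0.3319 0.0083] head 160.71 tilt -1.0 F [-0.5 -0.9  6.4] open 1.7 ff 108.8 q6 -0.77 t 4.05
```

```bash
python3 go.py .44 .332 .15 160.7 .422 .112 .15 130
```

```text
at [0.4399 0.3319 0.0083] head 160.71 tilt -1.0 F [-0.5 -0.9  6.4] open 1.7 ff 108.8 q6 -0.77 t 4.05
  slide cm [ -0.04   0.04 -14.17] turn 0.0
  slide cm [ -5.61 -21.32 -14.21] turn 0.536
```

```bash
python3 -m inch '[{"slide":[0,0,-3],"turn":0,"grip":1},{"slide":[0,0,-7],"turn":0,"grip":1},{"slide":[0,0,-11],"turn":0,"grip":1},{"slide":[0,0,-14],"turn":0,"grip":1},{"slide":[-1.4,-5.3,-14.2],"turn":0.14,"grip":1},{"slide":[-2.8,-10.6,-14.2],"turn":0.28,"grip":1},{"slide":[-4.2,-16,-14.2],"turn":0.42,"grip":1},{"slide":[-5.6,-21.3,-14.2],"turn":0.54,"grip":1},{"slide":[-5.6,-21.3,-14.2],"turn":0.54,"grip":1},{"slide":[-5.6,-21.3,-14.2],"turn":0.54,"grip":1},{"slide":[-5.6,-21.3,-14.2],"turn":0.54,"grip":1}]' 110; python3 - <<'E'
from h import *
from go import go
ims=[]
for n in("top","scene"):
    im,d,K,D,W=cam(n); np.savez(f"{n}1.npz",im=im,d=d,K=K,D=D,W=W); ims.append(im)
save("pics/k1.png",cv2.resize(np.hstack([ims[0][80:270,140:330],ims[1][120:310,180:370]]),None,fx=2,fy=2))
go()
E
```

```text
time: 5.15
eef_pos: [0.421, 0.1117, 0.1484]
tcp_rot: [0.425, 0.905, 0.0, 0.0]
contact_force: [-0.0, 0.2, -0.6]
opening: 0.2
finger_force: 108.2
at [0.421  0.1125 0.1484] head 129.83 tilt -1.0 F [-0.1  0.1  0.1] open 1.74 ff 108.2 q6 -0.67 t 5.25
```

View pics/k1.png

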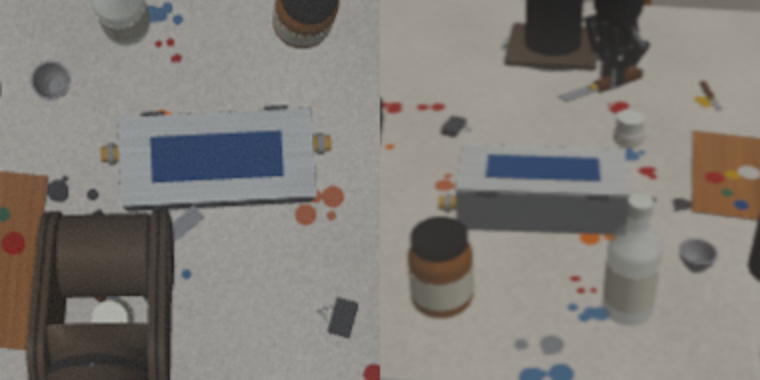

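Top half: the knife tip is at about (201,213) in the crop. Scene half: the blade tip is at (562,98) and the butt at (640,72). The knife is held level in both.

```bash
python3 - <<'E'
from h import *
f=np.load("top1.npz");g=np.load("scene1.npz")
o1,v1=ray([[140+201/2,80+213/2]],f["K"],f["D"],f["W"]); o2,v2=ray([[180+182/2,120+98/2]],g["K"],g["D"],g["W"])
A=np.c_[v1[0],-v2[0]]; t=np.linalg.lstsq(A,o2-o1,rcond=None)[0]; a=o1+t[0]*v1[0];b=o2+t[1]*v2[0];print("tip",a,b)
Pt=cloud(f["d"],f["K"],f["D"],f["W"]); Ps=cloud(g["d"],g["K"],g["D"],g["W"])
for P in(Pt,Ps):
    m=(P[...,2]>.13)&(P[...,2]<.17)&(P[...,0]>.445)&(P[...,0]<.53)&(P[...,1]<.09)&(P[...,1]>0)
    q=P[m]; print(len(q), len(q) and (np.median(q,0),q.min(0),q.max(0), np.polyfit(q[:,0],q[:,2],1)))
m=(np.abs(Pt[...,2]-.077)<.006)&(Pt[...,0]>.45)&(Pt[...,1]>-.2)
m[:, :]&=(Pt[...,0]<.68)&(Pt[...,1]<.2)
n,l,st,c=cv2.connectedComponentsWithStats(m.astype(np.uint8));k=1+st[1:,4].argmax()
q=Pt[l==k]; print(cv2.minAreaRect((q[:,:2]*1000).astype(np.float32)),np.median(q[:,2]))
m=(np.abs(Ps[...,2]-.077)<.006)&(Ps[...,0]>.45)&(Ps[...,1]>-.2)&(Ps[...,0]<.68)&(Ps[...,1]<.2)
n,l,st,c=cv2.connectedComponentsWithStats(m.astype(np.uint8));k=1+st[1:,4].argmax()
q=Ps[l==k]; print(cv2.minAreaRect((q[:,:2]*1000).astype(np.float32)),np.median(q[:,2]))
E
```

```text
tip [0.47952886 0.0335797  0.14994323] [0.47940917 0.03756613 0.15001375]
143 (array([0.47065323, 0.053602  , 0.15426136]), array([0.44700818, 0.03232823, 0.1505164 ]), array([0.48972666, 0.06805656, 0.15933462]), array([0.00155565, 0.15371042]))
80 (array([0.46458862, 0.06153054, 0.15459408]), array([0.44527054, 0.0340917 , 0.15136042]), array([0.49252468, 0.08912393, 0.15966492]), array([-0.04440659,  0.1753828 ]))
((564.15478515625, 17.382301330566406), (122.18638610839844, 252.04225158691406), 3.1539978981018066) 0.07760456859955822
((563.7550048828125, 16.667617797851562), (130.84024047851562, 250.82608032226562), 3.5995686054229736) 0.07768982580427802
```

```bash
python3 go.py .422 .111 .0615 130 .459 .067 .0615 130
```

```text
at [0.421  0.1125 0.1484] head 129.83 tilt -1.0 F [-0.1  0.1  0.1] open 1.74 ff 108.2 q6 -0.67 t 5.25
  slide cm [-0.18 -0.03  8.69] turn -0.003
  slide cm [-5.93 -0.    8.68] turn -0.003
```

```bash
python3 -m inch '[{"slide":[0,0,4],"turn":0,"grip":1},{"slide":[0,0,7],"turn":0,"grip":1},{"slide":[0,0,8.7],"turn":0,"grip":1},{"slide":[0,0,8.7],"turn":0,"grip":1},{"slide":[0,0,8.7],"turn":0,"grip":1}]' 110;python3 go.py .422 .111 .0615 130 .459 .067 .0615 130
```

```text
time: 5.75
eef_pos: [0.4212, 0.1125, 0.0615]
tcp_rot: [0.424, 0.906, -0.0, -0.0]
contact_force: [-0.0, 1.4, 0.2]
opening: 0.201
finger_force: 108.2
at [0.4212 0.1125 0.0615] head 129.86 tilt -1.0 F [-0.   1.4  0.2] open 1.72 ff 108.2 q6 -0.67 t 5.75
  slide cm [-0.17 -0.04 -0.  ] turn -0.002
  slide cm [-5.92 -0.02 -0.  ] turn -0.002
```

```bash
python3 -m inch '[{"slide":[-1,0,0],"turn":0,"grip":1},{"slide":[-2,0,0],"turn":0,"grip":1},{"slide":[-3,0,0],"turn":0,"grip":1},{"slide":[-3.5,0,0],"turn":0,"grip":1},{"slide":[-4,0,0],"turn":0,"grip":1}]' 110; python3 go.py .459 .067 .0615 130
python3 - <<'E'
from h import *
im,d,K,D,W=cam("scene"); im2=cam("top")[0]
save("pics/k2.png",cv2.resize(np.hstack([im2[80:270,140:330],im[120:310,180:370]]),None,fx=2,fy=2))
E
```

```text
time: 6.25
eef_pos: [0.4473, 0.0802, 0.0616]
tcp_rot: [0.425, 0.905, 0.0, 0.0]
contact_force: [0.8, 0.0, 0.1]
opening: 0.198
finger_force: 108.2
at [0.4473 0.0802 0.0616] head 129.71 tilt -1.0 F [0.8 0.  0.1] open 1.69 ff 108.2 q6 -0.74 t 6.25
  slide cm [-1.76  0.06  0.01] turn -0.005
```

View pics/k2.png

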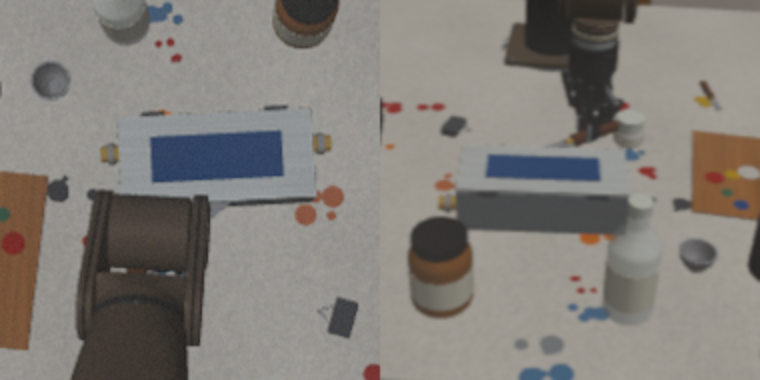

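The blade reaches the front edge at about (222,208) in the top crop, under the cover, with no contact force. I'll push in 2 cm further.

```bash
python3 -m inch '[{"slide":[-0.7,0,0],"turn":0,"grip":1},{"slide":[-1.4,0,0],"turn":0,"grip":1},{"slide":[-2,0,0],"turn":0,"grip":1},{"slide":[-2,0,-0.4],"turn":0,"grip":1},{"slide":[-2,0,-0.8],"turn":0,"grip":1},{"slide":[-2,0,-1.2],"turn":0,"grip":1},{"slide":[-2,0,-1.2],"turn":0,"grip":1}]' 110
python3 - <<'E'
from h import *
from go import go
s=ctrl.get_state()
g=s["eef_pos"]; a0=np.arcsin((g[2]+.005-.070+.0015)/.097);print(a0)
# tip follows radius .097 about hinge x
w=[]
for a in (0.3,.6,.9,1.2,1.5,1.8):
    w.append((g[0]+.097*(np.cos(a0)-np.cos(a)),g[1],g[2]+.097*(np.sin(a)-np.sin(a0)),129.8))
print(np.round(w,3)); go(*w)
E
```

```text
time: 7.05
eef_pos: [0.4591, 0.0657, 0.0737]
tcp_rot: [0.425, 0.905, -0.0, -0.0]
contact_force: [0.7, -0.5, -3.2]
opening: 0.196
finger_force: 107.9
0.10522907329343795
[[4.630e-01 6.600e-02 9.200e-02 1.298e+02]
 [4.760e-01 6.600e-02 1.180e-01 1.298e+02]
 [4.950e-01 6.600e-02 1.390e-01 1.298e+02]
 [5.200e-01 6.600e-02 1.540e-01 1.298e+02]
 [5.490e-01 6.600e-02 1.600e-01 1.298e+02]
 [5.780e-01 6.600e-02 1.580e-01 1.298e+02]]
at [0.4591 0.0657 0.0737] head 129.76 tilt -1.0 F [ 0.7 -0.5 -3.2] open 1.67 ff 107.9 q6 -0.77 t 7.05
  slide cm [-0.24  0.29 -1.85] turn -0.001
  slide cm [-1.05  1.26 -4.46] turn -0.001
  slide cm [-2.31  2.78 -6.58] turn -0.001
  slide cm [-3.92  4.71 -8.02] turn -0.001
  slide cm [-5.73  6.89 -8.66] turn -0.001
  slide cm [-7.58  9.11 -8.43] turn -0.001
```

```bash
python3 -m inch '[{"slide":[-0.1,0.1,-0.9],"turn":0,"grip":1},{"slide":[-0.25,0.3,-1.85],"turn":0,"grip":1},{"slide":[-0.6,0.7,-3.2],"turn":0,"grip":1},{"slide":[-1.05,1.25,-4.45],"turn":0,"grip":1},{"slide":[-1.65,2.0,-5.6],"turn":0,"grip":1},{"slide":[-2.3,2.8,-6.6],"turn":0,"grip":1},{"slide":[-3.1,3.7,-7.4],"turn":0,"grip":1},{"slide":[-3.9,4.7,-8],"turn":0,"grip":1},{"slide":[-3.9,4.7,-8],"turn":0,"grip":1}]' 110
python3 - <<'E'
from h import *
im,d,K,D,W=cam("scene"); im2=cam("top")[0]
save("pics/k3.png",cv2.resize(np.hstack([im2[80:270,140:330],im[60:250,180:370]]),None,fx=2,fy=2))
E
```

```text
time: 7.95
eef_pos: [0.5241, 0.0651, 0.1563]
tcp_rot: [0.424, 0.905, 0.001, 0.003]
contact_force: [-0.1, 0.4, -0.7]
opening: 0.197
finger_force: 108.2
```

View pics/k3.png

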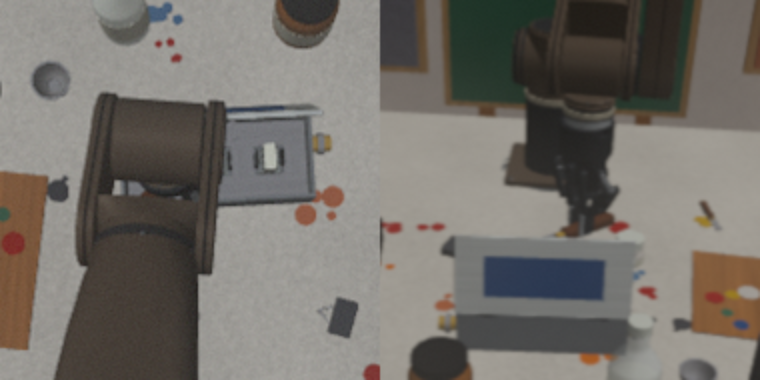

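The top crop shows the cover raised to nearly vertical, with a white cartridge visible at (268,157). I'll swing it past vertical.

```bash
python3 -m inch '[{"slide":[-0.9,1.1,-0.3],"turn":0,"grip":1},{"slide":[-1.8,2.1,-0.5],"turn":0,"grip":1},{"slide":[-2.7,3.2,-0.4],"turn":0,"grip":1},{"slide":[-3.5,4.2,-0.2],"turn":0,"grip":1},{"slide":[-3.5,4.2,-0.2],"turn":0,"grip":1},{"slide":[-1.5,1.8,-0.2],"turn":0,"grip":1},{"slide":[2,0,-1],"turn":0,"grip":1},{"slide":[5,0,-3],"turn":0,"grip":1},{"slide":[5,0,-3],"turn":0,"grip":1}]' 110; python3 go.py .45 .2 .2 145 .437 .331 .07 160.6
```

```text
time: 8.95
eef_pos: [0.4882, 0.1057, 0.1858]
tcp_rot: [0.423, 0.906, 0.001, 0.002]
contact_force: [0.6, 0.3, 0.0]
opening: 0.199
finger_force: 108.4
at [0.4882 0.1057 0.1858] head 129.91 tilt -1.0 F [0.6 0.3 0. ] open 1.7 ff 108.4 q6 -0.69 t 8.95
  slide cm [ 9.68  3.12 -1.43] turn -0.263
  slide cm [20.61 10.48 11.56] turn -0.536
```

```bash
python3 -m inch '[{"slide":[4.5,1.5,-1],"turn":-0.13,"grip":1},{"slide":[9,3,-1],"turn":-0.26,"grip":1},{"slide":[13,5.5,1],"turn":-0.36,"grip":1},{"slide":[17,8,5],"turn":-0.46,"grip":1},{"slide":[20.3,10.4,9],"turn":-0.536,"grip":1},{"slide":[20.3,10.4,11.5],"turn":-0.536,"grip":1},{"slide":[20.3,10.4,11.5],"turn":-0.536,"grip":1},{"slide":[20.3,10.4,11.5],"turn":-0.536,"grip":1}]' 110; python3 go.py .437 .331 .0095 160.6
```

```text
time: 9.75
eef_pos: [0.4386, 0.3264, 0.0675]
tcp_rot: [0.169, 0.986, -0.001, -0.0]
contact_force: [0.1, 0.9, -0.7]
opening: 0.201
finger_force: 108.4
at [0.4386 0.3264 0.0675] head 160.52 tilt -1.0 F [ 0.1  0.9 -0.7] open 1.71 ff 108.4 q6 -0.78 t 9.75
  slide cm [0.31 0.39 5.8 ] turn -0.001
```

```bash
python3 -m inch '[{"slide":[0.3,0.4,3],"turn":0,"grip":1},{"slide":[0.3,0.4,4.5],"turn":0,"grip":1},{"slide":[0.3,0.4,5.4],"turn":0,"grip":1},{"slide":[0.3,0.4,5.8],"turn":0,"grip":1},{"slide":[0.3,0.4,5.8],"turn":0,"grip":1},{"slide":[0.3,0.4,5.8],"turn":0,"grip":5},{"slide":[0.3,0.4,5.8],"turn":0,"grip":5},{"slide":[0.3,0.4,5.8],"turn":0,"grip":5},{"slide":[0.3,0.4,5.8],"turn":0,"grip":5},{"slide":[0.3,0.4,1],"turn":0,"grip":5},{"slide":[0.3,0.4,-4],"turn":0,"grip":5},{"slide":[0.3,0.4,-9],"turn":0,"grip":5},{"slide":[0.3,0.4,-14],"turn":0,"grip":5}]' 110; python3 go.py .5 .2 .24 170 .48 .014 .24 183
```

```text
time: 11.05
eef_pos: [0.4367, 0.3313, 0.2104]
tcp_rot: [0.17, 0.986, 0.0, 0.0]
contact_force: [1.1, 0.8, -0.3]
opening: 0.589
finger_force: 0.0
at [0.4367 0.3313 0.2104] head 160.48 tilt -1.0 F [ 1.1  0.8 -0.3] open 5.03 ff 0.0 q6 -0.77 t 11.05
  slide cm [-10.35 -10.26  -2.96] turn -0.166
  slide cm [-14.68 -28.46  -2.96] turn -0.393
```

```bash
python3 -m inch '[{"slide":[-4,-4,-1.5],"turn":-0.1,"grip":5},{"slide":[-8,-8,-3],"turn":-0.2,"grip":5},{"slide":[-12,-12.5,-3],"turn":-0.3,"grip":5},{"slide":[-15,-17,-3],"turn":-0.39,"grip":5},{"slide":[-16.5,-21.5,-3],"turn":-0.39,"grip":5},{"slide":[-17.2,-26,-3],"turn":-0.39,"grip":5},{"slide":[-17.2,-28.4,-3],"turn":-0.39,"grip":5},{"slide":[-17.2,-28.4,-3],"turn":-0.39,"grip":5},{"slide":[-17.2,-28.4,-3],"turn":-0.39,"grip":5}]'; python3 - <<'E'
from h import *
from go import go
go()
im,d,K,D,W=cam("wrist"); save("pics/w2.png",im,1.2); np.savez("w2.npz",im=im,d=d,K=K,D=D,W=W)
P=cloud(d,K,D,W); m=(P[...,2]>.05)&(P[...,2]<.066)&(P[...,0]>.52)&(P[...,0]<.6)&(np.abs(P[...,1]-.017)<.115)
n,l,st,c=cv2.connectedComponentsWithStats(m.astype(np.uint8))
for k in range(1,n):
    if st[k,4]>60:
        q=P[l==k];r=cv2.minAreaRect((q[:,:2]*1000).astype(np.float32));print(st[k],np.round(r[0],1),np.round(r[1],1),round(r[2],1),np.median(q[:,2]))
E
```

```text
time: 11.95
eef_pos: [0.5042, 0.0054, 0.2385]
tcp_rot: [-0.023, 1.0, 0.0, 0.0]
contact_force: [0.4, -0.6, 1.5]
opening: 0.583
finger_force: 0.0
at [0.5042 0.0054 0.2385] head -177.33 tilt -1.0 F [ 0.4 -0.6  1.5] open 4.98 ff 0.0 q6 -1.81 t 11.95
[248 211  16  35 544] [562.4  15.8] [34.2 15.3] 3.0 0.05858547887043927
[177 213  20  34 440] [567.1 -54.2] [33.7 16.4] 4.4 0.05847502219637468
[201 219   6  22  96] [566.1 -36.8] [20.4  3.7] 5.0 0.057999958058216644
[237 218   4  22  79] [563.4  -1.4] [19.9  3.1] 2.8 0.058256369004310915
[271 218   4  22  84] [561.8  32.9] [20.1  3.4] 2.7 0.05819314278816795
[166 220   7  22 107] [568.8 -71.8] [20.2  4.3] 5.2 0.057846358504733575
```

View pics/w2.png

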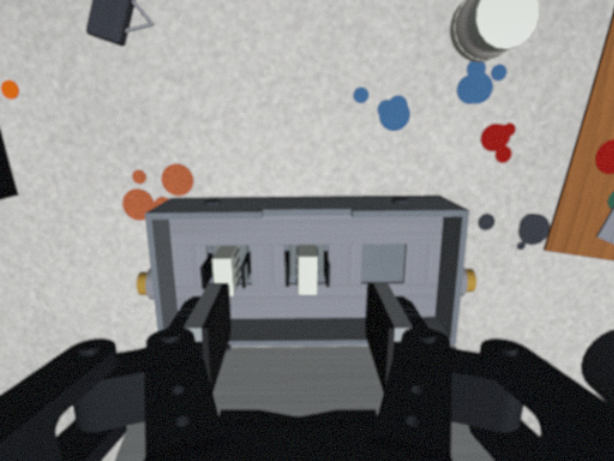

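The wrist view (scale 1.2) shows two cartridges, in the middle bay at (308,272) and in the -y bay at (226,272). The +y bay at (383,262) is empty.

```bash
python3 go.py .5625 .0158 .12 183.4 .5625 .0158 .033 183.4
```

```text
at [0.5043 0.0064 0.2385] head -177.22 tilt -1.0 F [ 0.4  0.5 -0.4] open 5.05 ff 0.0 q6 -1.81 t 12.0
  slide cm [-5.86  0.65 11.85] turn -0.011
  slide cm [-5.85  0.65 20.55] turn -0.011
```

```bash
python3 -m inch '[{"slide":[-3,0.3,4],"turn":-0.01,"grip":5},{"slide":[-5.85,0.65,8],"turn":-0.01,"grip":5},{"slide":[-5.85,0.65,12],"turn":-0.01,"grip":5},{"slide":[-5.85,0.65,14.5],"turn":-0.01,"grip":5},{"slide":[-5.85,0.65,14.5],"turn":-0.01,"grip":5},{"slide":[-5.85,0.65,14.5],"turn":-0.01,"grip":5}]'; python3 go.py .5625 .0158 .033 183.4
```

```text
time: 12.6
eef_pos: [0.5626, 0.017, 0.0936]
tcp_rot: [-0.031, 1.0, 0.0, -0.0]
contact_force: [0.6, -0.9, -0.1]
opening: 0.592
finger_force: 0.0
at [0.5626 0.017  0.0936] head -176.49 tilt -1.0 F [ 0.6 -0.9 -0.1] open 5.05 ff 0.0 q6 -1.78 t 12.6
  slide cm [ 0.02 -0.12  6.06] turn 0.002
```

```bash
python3 -m inch '[{"slide":[0,-0.1,2],"turn":0,"grip":5},{"slide":[0,-0.1,4],"turn":0,"grip":5},{"slide":[0,-0.1,5.3],"turn":0,"grip":5},{"slide":[0,-0.1,6],"turn":0,"grip":5},{"slide":[0,-0.1,6],"turn":0,"grip":5},{"slide":[0,-0.1,6],"turn":0,"grip":1.5},{"slide":[0,-0.1,6],"turn":0,"grip":1.5},{"slide":[0,-0.1,6],"turn":0,"grip":1.5},{"slide":[0,-0.1,6],"turn":0,"grip":1.5},{"slide":[0,-0.1,6],"turn":0,"grip":1.5},{"slide":[0,-0.1,6],"turn":0,"grip":1.5},{"slide":[0,-0.1,6],"turn":0,"grip":1.5}]' 60;  python3 go.py
```

```text
time: 13.8
eef_pos: [0.564, 0.0145, 0.0364]
tcp_rot: [-0.03, 1.0, -0.0, 0.001]
contact_force: [-3.8, -0.1, 9.0]
opening: 0.232
finger_force: 60.7
at [0.564  0.0145 0.0364] head -176.61 tilt -1.0 F [-3.8 -0.1  9. ] open 1.98 ff 60.7 q6 -1.78 t 13.8
```

```bash
python3 -m inch '[{"slide":[0,0,-0.4],"turn":0,"grip":1.5},{"slide":[0,0,-1],"turn":0,"grip":1.5},{"slide":[0,0,-2],"turn":0,"grip":1.5},{"slide":[0,0,-2],"turn":0,"grip":1.5}]' 60
```

```text
time: 14.2
eef_pos: [0.5638, 0.0144, 0.0553]
tcp_rot: [-0.03, 1.0, -0.0, 0.002]
contact_force: [0.9, -0.5, -0.4]
opening: 0.236
finger_force: 59.1
```

```bash
python3 go.py .564 .0145 .15 183.4 .44 -.335 .16 188.8
```

```text
at [0.5638 0.0144 0.0553] head -176.61 tilt -1.0 F [ 0.9 -0.5 -0.4] open 2.02 ff 59.1 q6 -1.78 t 14.2
  slide cm [-0.05  0.   -9.47] turn -0.0
  slide cm [ 14.39 -34.15 -10.5 ] turn -0.094
```

```bash
python3 -m inch '[{"slide":[0,0,-4],"turn":0,"grip":1.5},{"slide":[0,0,-8],"turn":0,"grip":1.5},{"slide":[1,-2.5,-10],"turn":0,"grip":1.5},{"slide":[3,-7,-10.5],"turn":0,"grip":1.5},{"slide":[5,-12,-10.5],"turn":-0.05,"grip":1.5},{"slide":[7,-16.5,-10.5],"turn":-0.09,"grip":1.5},{"slide":[9,-21,-10.5],"turn":-0.09,"grip":1.5},{"slide":[11,-26,-10.5],"turn":-0.09,"grip":1.5},{"slide":[13,-30.5,-10.5],"turn":-0.09,"grip":1.5},{"slide":[14.4,-34,-10.5],"turn":-0.09,"grip":1.5},{"slide":[14.4,-34,-10.5],"turn":-0.09,"grip":1.5},{"slide":[14.4,-34,-10.5],"turn":-0.09,"grip":1.5}]' 60; python3 - <<'E'
from h import *
from go import go
im,d,K,D,W=cam("wrist"); save("pics/w3.png",im,1.2); np.savez("w3.npz",im=im,d=d,K=K,D=D,W=W)
go((.4745,-.329,.034,188.8))
P=cloud(d,K,D,W); m=(P[...,2]>.038)&(P[...,2]<.052)
m&=(P[...,0]<.6)
q=P[m][:,:2]; print(len(q),cv2.minAreaRect((q*1000).astype(np.float32)),q.min(0),q.max(0))
E
```

```text
time: 15.4
eef_pos: [0.4382, -0.334, 0.1581]
tcp_rot: [-0.073, 0.997, 0.0, -0.0]
contact_force: [-0.0, -0.3, -0.6]
opening: 0.228
finger_force: 59.2
at [ 0.4386 -0.3329  0.158 ] head -171.49 tilt -1.0 F [ 0.6 -0.6 -1. ] open 1.99 ff 59.2 q6 -2.55 t 15.45
  slide cm [-3.61 -0.15 12.4 ] turn -0.005
5070 ((432.35394287109375, -251.74171447753906), (339.0744934082031, 204.15179443359375), 87.48782348632812) [ 0.32846025 -0.41788723] [ 0.54067873 -0.08545489]
```

View pics/w3.png

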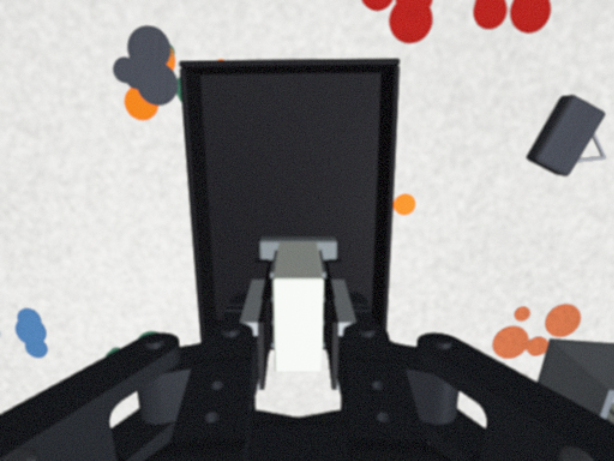

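The wrist view shows the cartridge held at (298,310) over the tray, whose near rim corners are at (182,65) and (398,62).

```bash
python3 - <<'E'
from h import *
from go import go
f=np.load("w3.npz");K,D,W=f["K"],f["D"],f["W"]
p=plane(np.array([[182,64],[398,61],[189,200],[396,200]])/1.2,.045,K,D,W); print(p)
y=(p[0]-p[1])[:2]; print(np.linalg.norm(y)); y/=np.linalg.norm(y); x=np.array([y[1],-y[0]]); yaw=np.degrees(np.arctan2(x[1],x[0]))
c=(p[0]+p[1])[:2]/2+.095*x; print("tray",c,yaw)
for k in(.045,-.045): go((*(c+k*x),.036,yaw+180))
E
```

```text
[[ 0.35056783 -0.4152424   0.045     ]
 [ 0.33056997 -0.29049567  0.045     ]
 [ 0.43065083 -0.40444513  0.045     ]
 [ 0.41160086 -0.27496726  0.045     ]]
0.12633946769249815
tray [ 0.24676655 -0.36790627] -170.89253681256363
at [ 0.4386 -0.3329  0.158 ] head -171.49 tilt -1.0 F [ 0.6 -0.6 -1. ] open 1.99 ff 59.2 q6 -2.55 t 15.45
  slide cm [23.99 -0.68 12.2 ] turn 3.131
at [ 0.4386 -0.3329  0.158 ] head -171.49 tilt -1.0 F [ 0.6 -0.6 -1. ] open 1.99 ff 59.2 q6 -2.55 t 15.45
  slide cm [14.99 -0.59 12.2 ] turn 3.131
```

```bash
python3 go.py .4788 -.3308 .035 189.1; python3 -m inch '[{"slide":[-2,-0.1,4],"turn":0,"grip":1.5},{"slide":[-4.05,0,8],"turn":0,"grip":1.5},{"slide":[-4.05,0,10.5],"turn":0,"grip":1.5},{"slide":[-4.05,0,11.7],"turn":0,"grip":1.5},{"slide":[-4.05,0,11.7],"turn":0,"grip":1.5}]' 60;  python3 go.py .4788 -.3308 .035 189.1
```

```text
at [ 0.4386 -0.3329  0.158 ] head -171.49 tilt -1.0 F [ 0.6 -0.6 -1. ] open 1.99 ff 59.2 q6 -2.55 t 15.45
  slide cm [-4.01 -0.4  12.3 ] turn -0.01
time: 15.95
eef_pos: [0.4781, -0.3249, 0.0393]
tcp_rot: [-0.075, 0.997, 0.002, -0.002]
contact_force: [-0.1, 0.3, -0.9]
opening: 0.234
finger_force: 59.2
at [ 0.4781 -0.3249  0.0393] head -171.34 tilt -1.0 F [-0.1  0.3 -0.9] open 2.0 ff 59.2 q6 -2.49 t 15.95
  slide cm [ 0.02 -0.59  0.43] turn -0.008
```

```bash
python3 -m inch '[{"slide":[0,-0.4,0.2],"turn":0,"grip":1.5},{"slide":[0,-0.4,0.4],"turn":0,"grip":1.5},{"slide":[0,-0.4,0.4],"turn":0,"grip":1.5},{"slide":[0,-0.4,0.4],"turn":0,"grip":5},{"slide":[0,-0.4,0.4],"turn":0,"grip":5},{"slide":[0,-0.4,0.4],"turn":0,"grip":5},{"slide":[0,-0.4,0.4],"turn":0,"grip":5},{"slide":[0,-0.4,-3],"turn":0,"grip":5},{"slide":[0,-0.4,-7],"turn":0,"grip":5},{"slide":[0,-0.4,-12],"turn":0,"grip":5},{"slide":[0,-0.4,-12],"turn":0,"grip":5}]';  python3 go.py .567 -.0545 .16 183.5 .567 -.0545 .037 183.5
```

```text
time: 17.05
eef_pos: [0.4832, -0.3348, 0.1704]
tcp_rot: [-0.075, 0.997, -0.006, 0.005]
contact_force: [0.7, -0.1, 0.7]
opening: 0.589
finger_force: 0.0
at [ 0.4832 -0.3348  0.1704] head -171.44 tilt -0.9999 F [ 0.7 -0.1  0.7] open 5.03 ff 0.0 q6 -2.5 t 17.05
  slide cm [-12.45  26.48   0.82] turn 0.088
  slide cm [-12.33  26.64  13.12] turn 0.088
```

```bash
python3 -m inch '[{"slide":[-2,4.5,0],"turn":0.03,"grip":5},{"slide":[-4,9,0],"turn":0.06,"grip":5},{"slide":[-6,13.5,0],"turn":0.09,"grip":5},{"slide":[-8.5,18,0],"turn":0.09,"grip":5},{"slide":[-10.5,22.5,1],"turn":0.09,"grip":5},{"slide":[-12.4,26.5,3],"turn":0.09,"grip":5},{"slide":[-12.4,26.5,7],"turn":0.09,"grip":5},{"slide":[-12.4,26.5,7],"turn":0.09,"grip":5},{"slide":[-12.4,26.5,7],"turn":0.09,"grip":5}]' 60;  python3 go.py .567 -.0545 .037 183.5
python3 - <<'E'
from h import *
im,d,K,D,W=cam("top"); save("pics/t2.png",im,1.2)
E
```

```text
time: 17.95
eef_pos: [0.562, -0.0507, 0.0906]
tcp_rot: [-0.03, 1.0, 0.0, -0.001]
contact_force: [-0.1, -0.2, 0.0]
opening: 0.586
finger_force: 0.0
at [ 0.562  -0.0507  0.0906] head -176.61 tilt -1.0 F [-0.1 -0.2  0. ] open 5.01 ff 0.0 q6 -1.9 t 17.95
  slide cm [-0.49 -0.41  5.36] turn -0.002
```

View pics/t2.png

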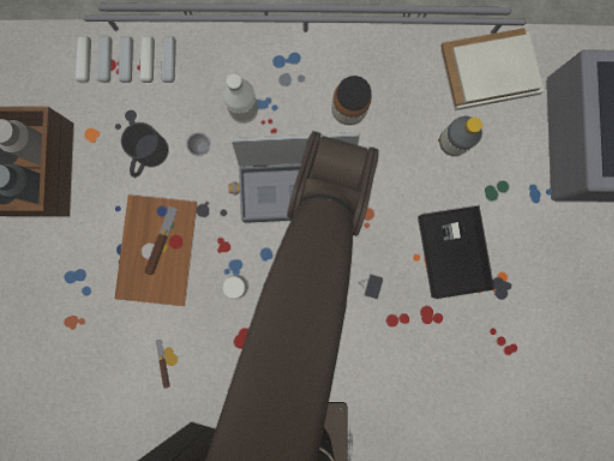

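The knife lies on the board around (160,240) and the first cartridge is in the tray at (453,230). I'll take the second one now.

```bash
python3 -m inch '[{"slide":[-0.5,-0.35,1],"turn":0,"grip":5},{"slide":[-0.5,-0.35,1],"turn":0,"grip":5},{"slide":[-0.5,-0.35,3],"turn":0,"grip":5},{"slide":[-0.5,-0.35,4.5],"turn":0,"grip":5},{"slide":[-0.5,-0.35,5.4],"turn":0,"grip":5},{"slide":[-0.5,-0.35,5.4],"turn":0,"grip":5},{"slide":[-0.5,-0.35,5.4],"turn":0,"grip":1.5},{"slide":[-0.5,-0.35,5.4],"turn":0,"grip":1.5},{"slide":[-0.5,-0.35,5.4],"turn":0,"grip":1.5},{"slide":[-0.5,-0.35,5.4],"turn":0,"grip":1.5},{"slide":[-0.5,-0.35,5.4],"turn":0,"grip":1.5},{"slide":[-0.5,-0.35,5.4],"turn":0,"grip":1.5},{"slide":[-0.5,-0.35,5.4],"turn":0,"grip":1.5}]' 60;  python3 go.py; python3 -m inch '[{"slide":[0,0,-0.4],"turn":0,"grip":1.5},{"slide":[0,0,-1],"turn":0,"grip":1.5},{"slide":[0,0,-2],"turn":0,"grip":1.5},{"slide":[0,0,-2],"turn":0,"grip":1.5}]' 60;  python3 go.py  .567 -.054 .15 183.5 .39 -.345 .155 189.1
```

```text
time: 19.3
eef_pos: [0.5691, -0.0542, 0.0395]
tcp_rot: [-0.03, 1.0, -0.0, 0.001]
contact_force: [-1.8, -0.2, 5.7]
opening: 0.225
finger_force: 59.9
at [ 0.5691 -0.0542  0.0395] head -176.59 tilt -1.0 F [-1.8 -0.2  5.7] open 1.92 ff 59.9 q6 -1.9 t 19.3
time: 19.7
eef_pos: [0.5692, -0.0543, 0.0593]
tcp_rot: [-0.03, 1.0, -0.001, 0.002]
contact_force: [0.5, -0.2, -1.1]
opening: 0.229
finger_force: 58.7
at [ 0.5692 -0.0543  0.0593] head -176.6 tilt -1.0 F [ 0.5 -0.2 -1.1] open 1.95 ff 58.7 q6 -1.9 t 19.7
  slide cm [ 0.19  0.03 -9.07] turn -0.002
  slide cm [ 19.58 -27.97  -9.61] turn -0.1
```

```bash
python3 -m inch '[{"slide":[0,0,-4],"turn":0,"grip":1.5},{"slide":[0,0,-8],"turn":0,"grip":1.5},{"slide":[2,-3,-9.6],"turn":0,"grip":1.5},{"slide":[5,-7,-9.6],"turn":0,"grip":1.5},{"slide":[8,-11,-9.6],"turn":-0.05,"grip":1.5},{"slide":[11,-15,-9.6],"turn":-0.1,"grip":1.5},{"slide":[14,-19.5,-9.6],"turn":-0.1,"grip":1.5},{"slide":[17,-24,-9.6],"turn":-0.1,"grip":1.5},{"slide":[19.5,-28,-9.6],"turn":-0.1,"grip":1.5},{"slide":[19.5,-28,-9.6],"turn":-0.1,"grip":1.5},{"slide":[19.5,-28,-9.6],"turn":-0.1,"grip":1.5}]' 60; python3 - <<'E'
from h import *
from go import go
im,d,K,D,W=cam("wrist"); save("pics/w4.png",im,1.2); np.savez("w4.npz",im=im,d=d,K=K,D=D,W=W)
go((.39,-.345,.039,189.1))
E
```

```text
time: 20.8
eef_pos: [0.389, -0.3461, 0.1534]
tcp_rot: [-0.078, 0.997, 0.0, 0.0]
contact_force: [-0.6, 0.6, -1.7]
opening: 0.224
finger_force: 59.1
at [ 0.3896 -0.3449  0.1532] head -170.96 tilt -1.0 F [-0.3  0.8 -0.2] open 1.92 ff 59.1 q6 -2.65 t 20.85
  slide cm [-0.03 -0.03 11.42] turn -0.001
```

View pics/w4.png

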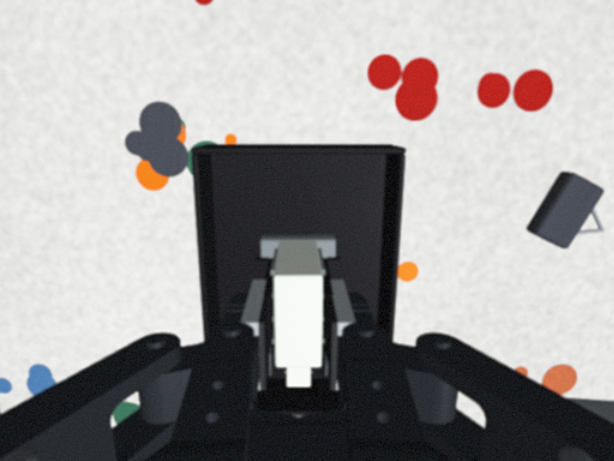

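The tray's near rim runs from (194,150) to (405,148), unmoved, and the second cartridge is held at (298,310). Placing it.

```bash
python3 -m inch '[{"slide":[0,0,4],"turn":0,"grip":1.5},{"slide":[0,0,8],"turn":0,"grip":1.5},{"slide":[0,0,10.5],"turn":0,"grip":1.5},{"slide":[0,0,11.5],"turn":0,"grip":1.5},{"slide":[0,0,11.6],"turn":0,"grip":1.5},{"slide":[0,0,11.6],"turn":0,"grip":5},{"slide":[0,0,11.6],"turn":0,"grip":5},{"slide":[0,0,11.6],"turn":0,"grip":5},{"slide":[0,0,11.6],"turn":0,"grip":5},{"slide":[0,0,8],"turn":0,"grip":5},{"slide":[0,0,4],"turn":0,"grip":5},{"slide":[0,0,-1],"turn":0,"grip":5},{"slide":[0,0,-5],"turn":0,"grip":5},{"slide":[0,0,-5],"turn":0,"grip":0}]' 60;  python3 go.py .56 -.2 .25 185 .7 -.08 .25 183
```

```text
time: 22.25
eef_pos: [0.3924, -0.3484, 0.2116]
tcp_rot: [-0.08, 0.997, -0.006, 0.004]
contact_force: [-0.4, 0.1, -0.2]
opening: 0.432
finger_force: 0.0
at [ 0.3924 -0.3484  0.2116] head -170.88 tilt -0.9999 F [-0.4  0.1 -0.2] open 3.69 ff 0.0 q6 -2.65 t 22.25
  slide cm [-18.93  11.94  -3.86] turn 0.072
  slide cm [-34.65  21.57  -3.88] turn 0.107
```

```bash
python3 go.py .56 -.15 .26 183.4 .70 .02 .26 183.4; python3 -m inch '[{"slide":[-3.5,3,-4],"turn":0.02,"grip":0},{"slide":[-7,6,-4.8],"turn":0.04,"grip":0},{"slide":[-10.5,9,-4.8],"turn":0.1,"grip":0},{"slide":[-14,12,-4.8],"turn":0.1,"grip":0},{"slide":[-17,15,-4.8],"turn":0.1,"grip":0},{"slide":[-19.6,17,-4.8],"turn":0.1,"grip":0},{"slide":[-19.6,17,-4.8],"turn":0.1,"grip":0}]' 40;  python3 go.py .70 .02 .26 183.4 .70 .02 .15 183.4
```

```text
at [ 0.3924 -0.3484  0.2116] head -170.88 tilt -0.9999 F [-0.4  0.1 -0.2] open 3.69 ff 0.0 q6 -2.65 t 22.25
  slide cm [-19.73  16.86  -4.92] turn 0.1
  slide cm [-36.25  31.43  -5.  ] turn 0.1
time: 22.95
eef_pos: [0.5579, -0.1431, 0.2506]
tcp_rot: [-0.032, 0.999, 0.001, -0.0]
contact_force: [0.3, -0.2, 0.5]
opening: -0.004
finger_force: 0.0
at [ 0.5579 -0.1431  0.2506] head -176.35 tilt -1.0 F [ 0.3 -0.2  0.5] open -0.03 ff 0.0 q6 -2.06 t 22.95
  slide cm [-15.22  15.37  -0.92] turn 0.004
  slide cm [-15.22  15.36  10.08] turn 0.004
```

```bash
python3 - <<'E'
from h import *
f=np.load("top0.npz"); P=cloud(f["d"],f["K"],f["D"],f["W"])
for n,a,b in(("jar",.09,.12),("solv",.1,.19),):
    m=(P[...,2]>a)&(P[...,2]<b)&(P[...,0]>.65)&(P[...,0]<.9)&(abs(P[...,1])<.25)
    k,l,st,c=cv2.connectedComponentsWithStats(m.astype(np.uint8))
    for i in range(1,k):
        if st[i,4]>50:q=P[l==i];print(n,q.min(0),q.max(0))
im,d,K,D,W=cam("top");P=cloud(d,K,D,W)
m=(P[...,0]>.55)&(P[...,0]<.72)&(abs(P[...,1])<.12)&(P[...,2]>.09)&(P[...,2]<.2)
q=P[m];print(len(q),q[q[:,2]>.17].mean(0) if len(q) else 0, q.min(0),q.max(0))
save("pics/t3.png",im,1.2)
E
```

```text
jar [ 0.72819964 -0.13662865  0.09001795] [ 0.803097   -0.06589617  0.11595485]
jar [0.72596252 0.11113936 0.09087169] [0.78477752 0.17466646 0.11997524]
solv [0.72596252 0.11113936 0.10023525] [0.79044971 0.17466646 0.18357085]
solv [ 0.72819964 -0.13662865  0.10104078] [ 0.803097   -0.06698729  0.11595485]
1878 [0.6473325  0.00862338 0.17917795] [ 0.61892603 -0.10463034  0.09006665] [0.65816047 0.11985469 0.18628279]
```

```bash
python3 -m inch '[{"slide":[-3.5,3.5,-0.8],"turn":0,"grip":0},{"slide":[-7,7,-1],"turn":0,"grip":0},{"slide":[-10.5,10.5,-1],"turn":0,"grip":0},{"slide":[-13,13.5,-1],"turn":0,"grip":0},{"slide":[-15.2,15.4,-1],"turn":0,"grip":0},{"slide":[-15.2,15.4,-1],"turn":0,"grip":0},{"slide":[-15.2,15.4,3],"turn":0,"grip":0},{"slide":[-15.2,15.4,7],"turn":0,"grip":0},{"slide":[-15.2,15.4,10],"turn":0,"grip":0},{"slide":[-15.2,15.4,10],"turn":0,"grip":0},{"slide":[-15.2,15.4,10],"turn":0,"grip":0}]' 40
python3 - <<'E'
from h import *
from go import go
h=.6205; w=[]
for a in(1.6,1.3,1.1,.9,.7,.5,.3,.15,0):
    r=.085; w.append((h-r*np.cos(a)+.007*np.sin(a)+.010,.02,min(.15,.07+r*np.sin(a)+.007*np.cos(a)),183.6))
print(np.round(w,3).tolist());go(*w)
E
```

```text
time: 24.1
eef_pos: [0.6984, 0.015, 0.1514]
tcp_rot: [-0.029, 1.0, -0.0, -0.001]
contact_force: [0.1, 0.2, 0.8]
opening: -0.0
finger_force: 0.0
[[0.64, 0.02, 0.15, 183.6], [0.615, 0.02, 0.15, 183.6], [0.598, 0.02, 0.149, 183.6], [0.583, 0.02, 0.141, 183.6], [0.57, 0.02, 0.13, 183.6], [0.559, 0.02, 0.117, 183.6], [0.551, 0.02, 0.102, 183.6], [0.548, 0.02, 0.09, 183.6], [0.546, 0.02, 0.077, 183.6]]
at [0.6984 0.015  0.1514] head -176.71 tilt -1.0 F [0.1 0.2 0.8] open -0.0 ff 0.0 q6 -1.75 t 24.1
  slide cm [5.81 0.83 0.14] turn -0.005
  slide cm [8.35 0.98 0.15] turn -0.005
  slide cm [9.98 1.07 0.25] turn -0.005
  slide cm [11.48  1.16  1.06] turn -0.005
  slide cm [12.79  1.23  2.14] turn -0.005
  slide cm [13.86  1.29  3.46] turn -0.005
  slide cm [14.65  1.34  4.97] turn -0.005
  slide cm [15.03  1.36  6.19] turn -0.005
  slide cm [15.23  1.37  7.45] turn -0.005
```

View pics/t3.png

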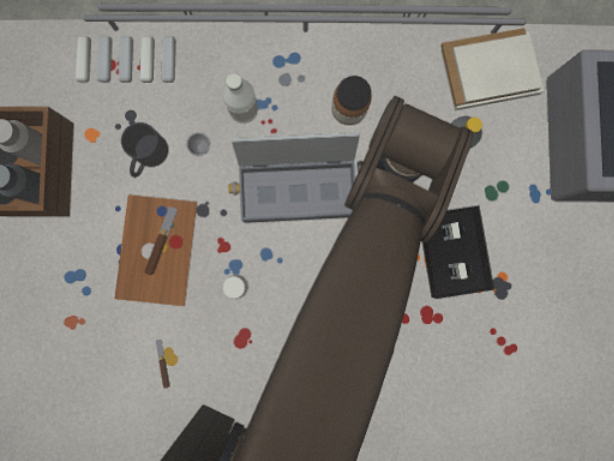

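Both cartridges are in the tray, at (452,231) and (458,270). All bays are empty, the cover is fully open, and the knife is on the board. Now I'll push the cover shut.

```bash
python3 -m inch '[{"slide":[2.5,0.3,0],"turn":0,"grip":0},{"slide":[4,0.4,0],"turn":0,"grip":0},{"slide":[5.5,0.5,0],"turn":0,"grip":0},{"slide":[7,0.6,0],"turn":0,"grip":0},{"slide":[8.4,0.6,0.1],"turn":0,"grip":0},{"slide":[10,0.7,0.2],"turn":0,"grip":0},{"slide":[11.5,0.8,1],"turn":0,"grip":0},{"slide":[12.8,0.8,2.1],"turn":0,"grip":0},{"slide":[13.9,0.9,3.4],"turn":0,"grip":0},{"slide":[14.6,0.9,4.9],"turn":0,"grip":0},{"slide":[15,1,6],"turn":0,"grip":0},{"slide":[15.2,1,6.8],"turn":0,"grip":0},{"slide":[15.2,1,7.1],"turn":0,"grip":0}]' 40; python3 go.py
```

```text
time: 25.4
eef_pos: [0.5471, 0.0173, 0.0808]
tcp_rot: [-0.029, 1.0, -0.0, 0.001]
contact_force: [-0.3, -0.2, 0.5]
opening: -0.004
finger_force: 0.6
at [0.5471 0.0173 0.0808] head -176.63 tilt -1.0 F [-0.3 -0.2  0.5] open -0.03 ff 0.6 q6 -1.78 t 25.4
```

```bash
python3 -m inch '[{"slide":[1,0,0.2],"turn":0,"grip":0},{"slide":[2,0,0.4],"turn":0,"grip":0},{"slide":[2,0,0.5],"turn":0,"grip":0},{"slide":[2,0,0.5],"turn":0,"grip":0}]' 40; python3 go.py
```

```text
time: 25.8
eef_pos: [0.5267, 0.0164, 0.077]
tcp_rot: [-0.03, 1.0, -0.0, 0.0]
contact_force: [-1.6, -0.2, 7.1]
opening: 0.005
finger_force: 3.6
at [0.5267 0.0164 0.077 ] head -176.6 tilt -1.0 F [-1.6 -0.2  7.1] open 0.04 ff 3.6 q6 -1.79 t 25.8
```

```bash
python3 -m inch '[{"slide":[0,0,0.3],"turn":0,"grip":0},{"slide":[0,0,0.5],"turn":0,"grip":0},{"slide":[0,0,0.5],"turn":0,"grip":0}]' 40; python3 go.py;  python3 -m inch '[{"slide":[0,0,-3],"turn":0,"grip":0},{"slide":[0,0,-8],"turn":0,"grip":0},{"slide":[0,0,-13],"turn":0,"grip":0},{"slide":[0,0,-18],"turn":0,"grip":0},{"slide":[0,-5,-18],"turn":0,"grip":0},{"slide":[0,-10,-18],"turn":0,"grip":0},{"slide":[0,-15,-18],"turn":0,"grip":0},{"slide":[0,-19,-18],"turn":0,"grip":0},{"slide":[0,-19,-18],"turn":0,"grip":0}]'; python3 - <<'E'
from h import *
from go import go
go()
im,d,K,D,W=cam("top");P=cloud(d,K,D,W); save("pics/t4.png",im,1.2)
m=(P[...,0]>.505)&(P[...,0]<.61)&(P[...,1]<.13)&(P[...,1]>.0)&(P[...,2]<.12)&(P[...,2]>.05)
q=P[m];A=np.c_[q,np.ones(len(q))];print(len(q),np.linalg.lstsq(A[:,[0,1,3]],q[:,2],rcond=None)[0],np.median(q[:,2]))
f=q[q[:,0]<.53];print("front z",np.median(f[:,2]),"rear",np.median(q[q[:,0]>.59][:,2]))
E
```

```text
time: 26.1
eef_pos: [0.5268, 0.0164, 0.0766]
tcp_rot: [-0.03, 1.0, -0.0, -0.002]
contact_force: [-14.8, 0.7, 32.2]
opening: -0.001
finger_force: 16.2
at [0.5268 0.0164 0.0766] head -176.54 tilt -1.0 F [-14.8   0.7  32.2] open -0.01 ff 16.2 q6 -1.79 t 26.1
time: 27.0
eef_pos: [0.537, -0.1772, 0.2499]
tcp_rot: [-0.027, 1.0, -0.0, -0.0]
contact_force: [0.4, -0.2, -0.3]
opening: 0.002
finger_force: 0.0
at [ 0.537  -0.1772  0.2499] head -176.91 tilt -1.0 F [ 0.4 -0.2 -0.3] open 0.02 ff 0.0 q6 -2.12 t 27.0
2061 [ 0.00195475 -0.00497197  0.07707696] 0.0778289597677202
front z 0.07712007903808016 rear 0.07734464581421618
```

View pics/t4.png

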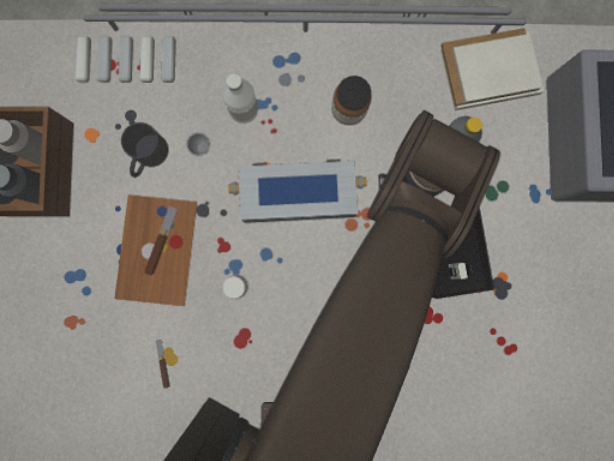

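The cover is shut and level at z = 0.077, the knife is on the board around (160,240), and the cartridges stayed in the tray. Nothing else has moved.

```bash
python3 -c "
from plant import ctrl
print(ctrl.sign_off())"
```

```text
the job is handed in; nothing more can be done
None
```

I handed the job in at 27 s on the robot's clock: both cartridges present (the third bay was empty) are in the black rinse tray, the palette knife is on its board (laid there once the cover was open, to free the gripper), and the cover is fully shut.

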